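# Find the unlatched cover of the test-lead box and push it open

### The arm

A 6-joint arm with a two-finger parallel gripper is mounted at the origin on the work surface. World frame = base frame: x ahead of the robot, y to its left, z up, the work surface at z = 0. Lengths are in mm, angles in degrees, forces in N, time in s.
With the tool pointing down it reaches from about 300 to 850 mm from the base axis. Payload 4.2 kg.
Tool frame: the origin (TCP) lies midway between the tips of the shut fingers; the grasp point (between the pads) lies env.hold_point_z behind it (env.hold_point_z is the distance from the TCP to the grasp point, in mm); z points along the fingers, y is the line along which they close (so a half turn about z gives the same grasp; the last joint's range is limited). The gripper opens to 91 mm and grips with 3 to 60 N. Pads are 32 mm wide; open, the fingers measure 118 mm over their backs; the gripper's body (76 mm by 178 mm) begins 60 mm behind the grasp point.
Start: joints at [-73.797, 18.312, 89.639, -0, 72.044, -1.146], TCP at [171.465, -548.856, 213.976] pointing down, gripper open.
Joint ranges: [-177.97, 177.97], [-48.28, 115.42], [12.27, 149.76], [-77.06, 257.06], [2.81, 150.46], [-146.56, 146.56]. Speed limits (degrees/s): [147.25, 147.25, 180, 180, 180, 180].

### API

Orientations are given as [roll, pitch, yaw] about the fixed x, y, z axes, in that order (R = Rz(yaw) Ry(pitch) Rx(roll)).
In Python, from workcell import env, viewer, spotter gives the robot as it stands.
- The arm moves only by the tool apply_moves, never from a script. Its arguments are lists of equal length, an entry for each row: "delta_pos": the shift along the world's x, y, z normalised to -1 to 1, where 1 is 120 mm, a list of three; "rot": the turn, a rotation vector about the world's x, y, z normalised to -1 to 1, where 1 is 1.5 rad, a list of three; "hand": the opening, from 0 (shut) to 1 (fully open). A call has 1 to 10 rows; each row is the pose to reach, as a shift and turn from the pose commanded when the call began; what a row does not reach only later rows make up. A row lasts 1/12 s, in which the tool goes at most 41.7 mm and 7.16 degrees, less where a joint would pass 70% of its speed; a pose out of reach is approached as far as the arm can. A call with a number of a shift or a turn outside -1 to 1 is refused whole. A call with a gripper value outside its range is refused whole. The fingers move at their own pace and stop on an object; "newtons" is the grip in N (left out, the last holds). Time passes only in rows, so rows that repeat a pose let the fingers close. It gives the time, the measured TCP pose, the force, the opening and the grip force at its end, in the units of the state.
- env.state(): the state, without advancing time (a new reading comes with each control period).
- viewer.grab_frame(name): name is "scene" or "top" or "wrist"; returns a dict with "pixels" (384x512x3 uint8, red, green, blue), "camera_matrix" (3x3 intrinsics, pixels), "k1" (the pictures are not rectified: a ray, as slopes to the right and down, at radius r is drawn at 1 + k1 r^2 times it, then the intrinsics apply), "R" (3x3) and "t" (3): a world point X has camera coordinates R X + t; the wrist camera has in their place "mount" (4x4, takes a point from camera to tool coordinates, whose origin is the TCP and whose axes are the flange's). Camera axes: x right, y down, z forward; pixel columns grow to the right and rows downward; lengths in mm; the calibration is good to about 2 mm. A picture is of the moment at which its call begins: read the wrist's pose just before it. There is no depth.
- env.job_done(): hands the job in; it is judged then, once.
Trained networks look in a picture, given as the dict that the camera call returned (one of the last four; its "shot" number tells which), for a name from the list of things; names that differ only in an ending like _2 or _b are one class to them, and where a whole thing is asked for, a point or a joint stands for the part that bears it (a point fixed in the world has none). Each returns a list of dicts, best first, with "score" (0 to 1); they miss things now and then, are a little off and sometimes report something else, mostly with a low value. They report only what shows in the picture. A call takes as long as a camera call.
- spotter.trace(picture, query): "mask" (384x512 bool, what is visible of it) and "box" ([centre column, centre row, width, height] in pixels, round what is visible of it).
- spotter.landmark_of(picture, query): "position" ([column, row] in pixels: a listed point, or the origin of a listed thing).
The state is a dict: "time_s": time; "qpos": joint angles; "qvel": joint speeds; "effort": joint torques, N m; "ee_pos": TCP position; "ee_rot": TCP orientation; "force": force on the tool from outside, world axes, zero at the start; "torque": the same for the moment, N m; "gripper_width": finger opening in mm; "gripper_force": force on a finger pad.
Only numpy, scipy, OpenCV 4.12 (cv2) and the standard library are available. Lean on these libraries where they do the work, as an engineer would, in place of code of your own. Each camera call takes 0.05 s, during which the arm holds its last target. There are 200 camera calls.

### The job

One of the four identical white see-saw covers on the grey test-lead box has been left unlatched. Press with a fingertip on the yellow end bands, without forcing anything, to find the cover that rocks, then push that end down until the cover is tilted at least 45 degrees, leave it standing open and take the hand away. Nothing is to be picked up, and the reel, tape, screwdriver and calculator around the box stay where they are.

Things in the scene. Friction and masses are not known exactly. Their poses are not given: they have to be found in the camera images.
- lead_box: grey test-lead box fixed to the bench, 140 mm (its x) by 424 mm (its y), 85 mm high, with four identical pockets in a row along its y, each closed by a flush cover; origin at the centre of its underside, z up. Pockets are 115 mm (x) by 88 mm (y), over 60 mm deep under an open cover
- cover_a_mid (a point): centre of the top face of cover a, flush with the box's top, at y = +150 mm in the box's frame. The cover is a white plastic plate 110 mm (x) by 84 mm (y), 6 mm thick, pivoted like a see-saw across its middle (a dark line along y, 3 mm below this point); a yellow band 18 mm wide lies across each end, centred 41 mm from the middle line. Axes as the box's while the cover is shut
- cover_b_mid (a point): centre of the top face of cover b, flush with the box's top, at y = +50 mm in the box's frame. The cover is a white plastic plate 110 mm (x) by 84 mm (y), 6 mm thick, pivoted like a see-saw across its middle (a dark line along y, 3 mm below this point); a yellow band 18 mm wide lies across each end, centred 41 mm from the middle line. Axes as the box's while the cover is shut
- cover_c_mid (a point): centre of the top face of cover c, flush with the box's top, at y = -50 mm in the box's frame. The cover is a white plastic plate 110 mm (x) by 84 mm (y), 6 mm thick, pivoted like a see-saw across its middle (a dark line along y, 3 mm below this point); a yellow band 18 mm wide lies across each end, centred 41 mm from the middle line. Axes as the box's while the cover is shut
- cover_d_mid (a point): centre of the top face of cover d, flush with the box's top, at y = -150 mm in the box's frame. The cover is a white plastic plate 110 mm (x) by 84 mm (y), 6 mm thick, pivoted like a see-saw across its middle (a dark line along y, 3 mm below this point); a yellow band 18 mm wide lies across each end, centred 41 mm from the middle line. Axes as the box's while the cover is shut
- cover_a (a joint): tilt of cover a in rad: 0 shut and flush, positive when the end towards the box's -x side (the robot's side) goes down and the other end up, negative the other way; stops at +-1.13. Three of the covers are latched and give less than 0.06 (2 mm at the end) however pressed; one, any of the four, is unlatched: pressed with about 2 N on a yellow band it tilts, either way, against a steady hinge friction of 0.08 N m, and stays where it is left (no spring). They look alike
- cover_b (a joint): tilt of cover b in rad: 0 shut and flush, positive when the end towards the box's -x side (the robot's side) goes down and the other end up, negative the other way; stops at +-1.13. Three of the covers are latched and give less than 0.06 (2 mm at the end) however pressed; one, any of the four, is unlatched: pressed with about 2 N on a yellow band it tilts, either way, against a steady hinge friction of 0.08 N m, and stays where it is left (no spring). They look alike
- cover_c (a joint): tilt of cover c in rad: 0 shut and flush, positive when the end towards the box's -x side (the robot's side) goes down and the other end up, negative the other way; stops at +-1.13. Three of the covers are latched and give less than 0.06 (2 mm at the end) however pressed; one, any of the four, is unlatched: pressed with about 2 N on a yellow band it tilts, either way, against a steady hinge friction of 0.08 N m, and stays where it is left (no spring). They look alike
- cover_d (a joint): tilt of cover d in rad: 0 shut and flush, positive when the end towards the box's -x side (the robot's side) goes down and the other end up, negative the other way; stops at +-1.13. Three of the covers are latched and give less than 0.06 (2 mm at the end) however pressed; one, any of the four, is unlatched: pressed with about 2 N on a yellow band it tilts, either way, against a steady hinge friction of 0.08 N m, and stays where it is left (no spring). They look alike
- solder_reel: loose aluminium reel of solder standing on the bench behind the box, 56 mm across, 50 mm high; origin at the centre of its underside. To be left alone
- tape_roll: loose roll of amber tape lying flat behind the box, 84 mm across, 24 mm high; origin at the centre of its underside. To be left alone
- driver_grip (a point): handle of a loose yellow screwdriver, 170 mm long, lying in front of the box, roughly along it. To be left alone
- calculator: loose black calculator, 75 by 125 mm, 14 mm thick, lying flat beyond the right-hand (-y) end of the box; origin at the centre of its underside. To be left alone

How it is judged:
By the outcome, as a careful person would: the job done as asked, in the order asked, and still so for the second after the job is handed in, with the robot touching nothing.
It also fails if it takes over 51 s, if anything falls off the work surface, if the arm or the gripper's body presses on something with over 40 N, if the wrist force passes 120 N, or if a joint passes its speed limit or range.

## Working session

There is one attempt and no reset: what is moved stays moved. The work goes in short steps, Python scripts to look and compute and a tool call to move; the robot and the scene stay as the last step left them, time stands still between calls to the robot, and variables do not carry over. Pictures are saved under pics/ and viewed, at most 10 in all, crops included, and the job is handed in when it is done.

Besides the shell and the picture viewer there is one more tool, called after ">>>" as name(argument=value, ...), one argument or row to a line, values as JSON. apply_moves: Moves the arm, as the interface text tells. Its arguments: {"type":"object","properties":{"delta_pos":{"type":"array"},"rot":{"type":"array"},"hand":{"type":"array"},"newtons":{"type":"number"}},"required":["delta_pos","rot","hand"]}

```bash
mkdir -p pics; cat > h.py <<'E'
import numpy as np, cv2
from workcell import env, viewer, spotter
def ray(p,uv):
    K=np.array(p["camera_matrix"]);k=p["k1"]
    d=np.array([(uv[0]-K[0,2])/K[0,0],(uv[1]-K[1,2])/K[1,1]]);s=d.copy()
    for _ in range(30): s=d/(1+k*(s@s))
    R=np.array(p["R"]);t=np.array(p["t"])
    return -R.T@t, R.T@np.array([s[0],s[1],1])
def onz(p,uv,z):
    o,d=ray(p,uv); return o+d*(z-o[2])/d[2]
E
python3 - <<'E'
from h import *
print(env.state(),env.hold_point_z)
for n in["top","scene"]:
    p=viewer.grab_frame(n); cv2.imwrite(f"pics/{n}.png",p["pixels"][:,:,::-1])
    for q in["cover_a_mid","lead_box"]:
        for r in spotter.landmark_of(p,q): print(n,q,r["score"],r["position"],onz(p,r["position"],85 if 'cov' in q else 0).round(1))
E
```

```text
{'time_s': 0.0, 'qpos': array([-7.37951610e+01,  1.83512555e+01,  8.97084219e+01, -1.42936386e-03,
        7.20448018e+01, -1.14631290e+00]), 'qvel': array([-0.12234302, -0.00169791, -0.06069451, -0.07687665, -0.05022501,
        0.07053709]), 'effort': array([ 1.29914042e-03, -4.12458837e+01, -2.31972009e+01,  7.28233578e-02,
        4.57490806e-02, -1.36826002e-04]), 'ee_pos': array([ 171.32202038, -548.32899517,  213.11050692]), 'ee_rot': array([-1.79895514e+02, -7.31496448e-04,  1.73515931e+01]), 'force': array([-0.53922402,  0.31454763,  0.16963634]), 'torque': array([-0.04068902, -0.02257779,  0.02822549]), 'gripper_force': 0.0, 'gripper_width': 91.21598034826289} 18.8
top cover_a_mid 0.75 [128.7, 231.5] [510.2 185.2  85. ]
top lead_box 0.82 [209.6, 223.1] [530.6  37.    0. ]
scene cover_a_mid 0.6 [356.1, 181.9] [516.1 182.5  85. ]
scene lead_box 0.59 [291.2, 202.9] [536.5  35.    0. ]
```

View pics/top.png

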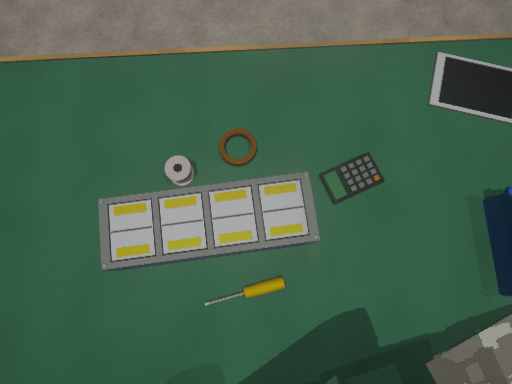

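View pics/scene.png

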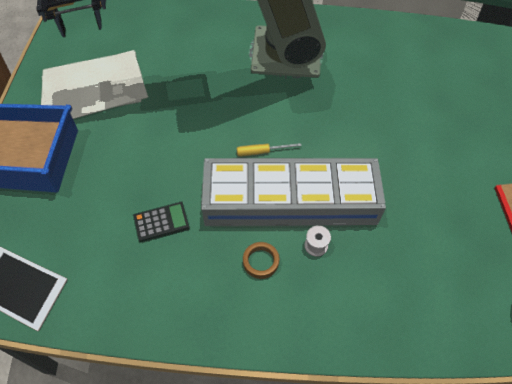

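The top view shows the box tilted a few degrees. Covers a to d run left to right at columns 131, 182, 233 and 283, and the yellow bands are at about rows 209/250 on a and 189/230 on d. The reel (178,168), tape (238,147), screwdriver (250,291) and calculator (351,178) are all clear of the box top.

```bash
python3 - <<'E'
from h import *
for n in["top","scene"]:
    p=viewer.grab_frame(n); hsv=cv2.cvtColor(p["pixels"],cv2.COLOR_RGB2HSV)
    m=cv2.inRange(hsv,(20,140,90),(35,255,255))
    k,l,s,c=cv2.connectedComponentsWithStats(m)
    P=[onz(p,c[i],85) for i in range(1,k) if s[i,4]>60]
    P=np.array([q for q in P if 400<q[0]<700 and -200<q[1]<260])
    print(n,P[:,:2].round(1).tolist())
    # fit pose to bands
    from scipy.optimize import least_squares
    M=np.array([[x,y] for x in(-41,41) for y in(150,50,-50,-150)])
    def f(v,full=0):
        a=v[2];R=np.array([[np.cos(a),-np.sin(a)],[np.sin(a),np.cos(a)]])
        W=M@R.T+v[:2]
        return W if full else np.array([np.min(np.linalg.norm(P[:,:2]-w,axis=1)) for w in W])
    r=least_squares(f,[530,37,0.1],loss='soft_l1',diff_step=1e-4); print(r.x,np.degrees(r.x[2]),r.fun.round(1)); print(f(r.x,1).round(1).tolist())
E
```

```text
top [[580.3, -114.5], [572.1, -15.2], [563.9, 84.7], [555.5, 184.6], [498.5, -121.4], [490.3, -21.7], [482.0, 78.1], [473.8, 177.7]]
[5.29817863e+02 3.66633833e+01 8.20048304e-02] 4.698530679463879 [5.8 5.8 5.9 5.9 5.7 5.9 6.  5.7]
[[476.7, 182.8], [484.9, 83.1], [493.1, -16.5], [501.2, -116.2], [558.4, 189.5], [566.6, 89.9], [574.8, -9.8], [583.0, -109.5]]
scene [[442.1, -69.0], [501.0, -120.3], [491.7, -20.7], [483.7, 79.5], [475.6, 178.4], [582.5, -112.2], [573.1, -15.0], [564.9, 86.1], [557.2, 185.2]]
[5.29937543e+02 3.67896330e+01 8.46911333e-02] 4.852444498136909 [4.4 3.9 4.5 4.2 4.6 4.3 5.8 3.1]
[[476.4, 182.8], [484.9, 83.1], [493.3, -16.5], [501.8, -116.1], [558.1, 189.7], [566.6, 90.1], [575.0, -9.6], [583.5, -109.2]]
```

>>> apply_moves(
  delta_pos=[
    [0.3, 0.3, 0],
    [0.5, 0.6, 0],
    [0.75, 0.9, 0],
    [0.8, 1, 0],
    [0.8, 1, 0],
  ],
  rot=[
    [0, 0, -0.05],
    [0, 0, -0.1],
    [0, 0, -0.147],
    [0, 0, -0.147],
    [0, 0, -0.147],
  ],
  hand=[0, 0, 0, 0, 0],
)

```text
time_s: 0.82
ee_pos: [269.6, -424.6, 214.2]
ee_rot: [-179.9, -0.1, 5.0]
force: [-1.2, 0.6, -0.7]
gripper_width: 60.6
gripper_force: 0.0
```

>>> apply_moves(
  delta_pos=[
    [0.3, 0.3, 0],
    [0.5, 0.6, 0],
    [0.75, 0.9, 0],
    [0.8, 1, 0],
    [0.8, 1, 0],
  ],
  rot=[
    [0, 0, 0],
    [0, 0, 0],
    [0, 0, 0],
    [0, 0, 0],
    [0, 0, 0],
  ],
  hand=[0, 0, 0, 0, 0],
)

```text
time_s: 1.23
ee_pos: [365.6, -305.5, 214.2]
ee_rot: [-179.9, -0.1, 5.0]
force: [0.1, 0.3, 0.2]
gripper_width: 27.6
gripper_force: 0.0
```

>>> apply_moves(
  delta_pos=[
    [0.3, 0.3, 0],
    [0.5, 0.6, 0],
    [0.75, 0.9, 0],
    [0.8, 1, 0],
    [0.8, 1, 0],
  ],
  rot=[
    [0, 0, 0],
    [0, 0, 0],
    [0, 0, 0],
    [0, 0, 0],
    [0, 0, 0],
  ],
  hand=[0, 0, 0, 0, 0],
)

```text
time_s: 1.65
ee_pos: [461.9, -186.3, 214.0]
ee_rot: [-179.9, -0.1, 5.0]
force: [-0.2, -0.6, -0.4]
gripper_width: 0.5
gripper_force: 0.0
```

>>> apply_moves(
  delta_pos=[
    [0.17, 0.28, -0.2],
    [0.34, 0.55, -0.4],
    [0.34, 0.55, -0.65],
    [0.34, 0.55, -0.85],
    [0.34, 0.55, -0.95],
    [0.34, 0.55, -0.95],
    [0.34, 0.55, -0.95],
    [0.34, 0.55, -0.95],
  ],
  rot=[
    [0, 0, 0],
    [0, 0, 0],
    [0, 0, 0],
    [0, 0, 0],
    [0, 0, 0],
    [0, 0, 0],
    [0, 0, 0],
    [0, 0, 0],
  ],
  hand=[0, 0, 0, 0, 0, 0, 0, 0],
)

```text
time_s: 2.32
ee_pos: [501.0, -124.2, 101.1]
ee_rot: [179.9, -0.1, 4.7]
force: [-0.4, -0.3, -0.2]
gripper_width: 0.3
gripper_force: 0.0
```

>>> apply_moves(
  delta_pos=[
    [0, 0, -0.03],
    [0, 0, -0.06],
    [0, 0, -0.08],
    [0, 0, -0.1],
    [0, 0, -0.1],
  ],
  rot=[
    [0, 0, 0],
    [0, 0, 0],
    [0, 0, 0],
    [0, 0, 0],
    [0, 0, 0],
  ],
  hand=[0, 0, 0, 0, 0],
)

```text
time_s: 2.73
ee_pos: [499.9, -122.8, 87.6]
ee_rot: [-180.0, 0.0, 4.7]
force: [-0.1, -0.2, 1.0]
gripper_width: 0.2
gripper_force: 0.0
```

```bash
python3 - <<'E'
from h import *
p=viewer.grab_frame("scene"); cv2.imwrite("pics/s2.png",cv2.resize(p["pixels"][120:250,180:400,::-1],None,fx=3,fy=3))
E
```

```text
(no output)
```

View pics/s2.png

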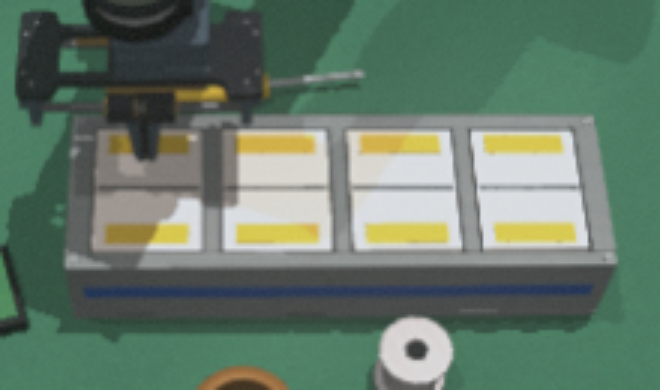

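The fingertip hovers over d's near band, at about (147,150) in the crop. Next I press gently.

>>> apply_moves(
  delta_pos=[
    [0, 0, -0.01],
    [0, 0, -0.02],
    [0, 0, -0.03],
    [0, 0, -0.03],
  ],
  rot=[
    [0, 0, 0],
    [0, 0, 0],
    [0, 0, 0],
    [0, 0, 0],
  ],
  hand=[0, 0, 0, 0],
)

```text
time_s: 3.12
ee_pos: [500.5, -122.8, 84.8]
ee_rot: [180.0, -0.0, 4.7]
force: [0.2, 0.4, 1.9]
gripper_width: 0.6
gripper_force: 1.8
```

>>> apply_moves(
  delta_pos=[
    [0, 0, -0.008],
    [0, 0, -0.016],
    [0, 0, -0.016],
  ],
  rot=[
    [0, 0, 0],
    [0, 0, 0],
    [0, 0, 0],
  ],
  hand=[0, 0, 0],
)

```text
time_s: 3.37
ee_pos: [500.6, -122.9, 84.6]
ee_rot: [180.0, -0.1, 4.7]
force: [-4.7, 0.8, 15.3]
gripper_width: 0.5
gripper_force: 8.5
```

>>> apply_moves(
  delta_pos=[
    [0, 0, 0.06],
    [0, 0, 0.12],
    [-0.03, 0.3, 0.12],
    [-0.05, 0.6, 0.12],
    [-0.07, 0.83, 0.12],
    [-0.07, 0.83, 0.12],
    [-0.07, 0.83, 0.08],
    [-0.07, 0.83, 0.05],
    [-0.07, 0.83, 0.05],
    [-0.07, 0.83, 0.05],
  ],
  rot=[
    [0, 0, 0],
    [0, 0, 0],
    [0, 0, 0],
    [0, 0, 0],
    [0, 0, 0],
    [0, 0, 0],
    [0, 0, 0],
    [0, 0, 0],
    [0, 0, 0],
    [0, 0, 0],
  ],
  hand=[0, 0, 0, 0, 0, 0, 0, 0, 0, 0],
)

```text
time_s: 4.2
ee_pos: [491.7, -24.2, 88.0]
ee_rot: [180.0, 0.1, 4.6]
force: [-1.1, 0.9, -0.0]
gripper_width: 0.4
gripper_force: 0.0
```

>>> apply_moves(
  delta_pos=[
    [0, 0, -0.01],
    [0, 0, -0.02],
    [0, 0, -0.03],
    [0, 0, -0.036],
    [0, 0, -0.036],
  ],
  rot=[
    [0, 0, 0],
    [0, 0, 0],
    [0, 0, 0],
    [0, 0, 0],
    [0, 0, 0],
  ],
  hand=[0, 0, 0, 0, 0],
)

```text
time_s: 4.62
ee_pos: [492.2, -23.7, 84.6]
ee_rot: [180.0, -0.0, 4.7]
force: [1.3, -0.3, 0.2]
gripper_width: 0.6
gripper_force: 1.2
```

>>> apply_moves(
  delta_pos=[
    [0, 0, -0.008],
    [0, 0, -0.016],
    [0, 0, -0.016],
  ],
  rot=[
    [0, 0, 0],
    [0, 0, 0],
    [0, 0, 0],
  ],
  hand=[0, 0, 0],
)

```text
time_s: 4.87
ee_pos: [492.6, -23.5, 82.8]
ee_rot: [180.0, -0.1, 4.7]
force: [-0.6, -0.6, 3.9]
gripper_width: 0.3
gripper_force: 2.7
```

Cover c gives at about 3 N. I press a little further to confirm.

>>> apply_moves(
  delta_pos=[
    [0, 0, -0.01],
    [0, 0, -0.02],
    [0, 0, -0.03],
    [0, 0, -0.03],
  ],
  rot=[
    [0, 0, 0],
    [0, 0, 0],
    [0, 0, 0],
    [0, 0, 0],
  ],
  hand=[0, 0, 0, 0],
)

```text
time_s: 5.2
ee_pos: [492.7, -23.4, 79.0]
ee_rot: [180.0, -0.1, 4.7]
force: [0.4, -0.1, 3.3]
gripper_width: 0.4
gripper_force: 2.5
```

>>> apply_moves(
  delta_pos=[
    [0.015, 0, -0.01],
    [0.03, 0, -0.02],
    [0.05, 0.004, -0.03],
    [0.05, 0.004, -0.05],
    [0.05, 0.004, -0.07],
    [0.05, 0.004, -0.09],
    [0.05, 0.004, -0.1],
    [0.05, 0.004, -0.1],
  ],
  rot=[
    [0, 0, 0],
    [0, 0, 0],
    [0, 0, 0],
    [0, 0, 0],
    [0, 0, 0],
    [0, 0, 0],
    [0, 0, 0],
    [0, 0, 0],
  ],
  hand=[0, 0, 0, 0, 0, 0, 0, 0],
)

```text
time_s: 5.87
ee_pos: [498.5, -22.6, 66.5]
ee_rot: [-180.0, -0.1, 4.7]
force: [0.1, 0.0, 2.3]
gripper_width: 0.4
gripper_force: 1.0
```

>>> apply_moves(
  delta_pos=[
    [0, 0, -0.02],
    [0, 0, -0.04],
    [0, 0, -0.06],
    [0, 0, -0.08],
    [0, 0, -0.1],
    [0, 0, -0.1],
  ],
  rot=[
    [0, 0, 0],
    [0, 0, 0],
    [0, 0, 0],
    [0, 0, 0],
    [0, 0, 0],
    [0, 0, 0],
  ],
  hand=[0, 0, 0, 0, 0, 0],
)

```text
time_s: 6.37
ee_pos: [497.3, -22.8, 53.8]
ee_rot: [-180.0, 0.1, 4.7]
force: [-0.9, 0.2, 0.1]
gripper_width: 0.5
gripper_force: 0.6
```

```bash
python3 - <<'E'
from h import *
print(env.state()["force"])
p=viewer.grab_frame("scene"); cv2.imwrite("pics/s3.png",cv2.resize(p["pixels"][100:250,180:400,::-1],None,fx=3,fy=3))
E
```

```text
[-0.9397415   0.15913364  0.05673394]
```

View pics/s3.png

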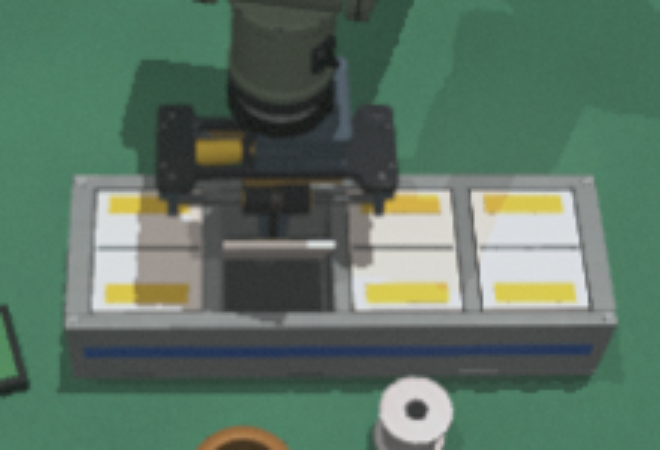

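Cover c now stands steeply open, with its raised edge at crop row 243 and column 280. Next I measure the tilt.

```bash
python3 - <<'E'
from h import *
p=viewer.grab_frame("scene")
a=np.radians(4.75);ux=np.array([np.cos(a),np.sin(a),0]);uy=np.array([-np.sin(a),np.cos(a),0])
piv=np.array([528,32,82])-50*uy
R=np.array(p["R"]);t=np.array(p["t"]);K=np.array(p["camera_matrix"])
for th in (40,45,50,55,60,65):
    r=np.radians(th);n=np.array([ux*np.cos(r)+np.array([0,0,np.sin(r)]), -ux*np.sin(r)+np.array([0,0,np.cos(r)])])
    out=[]
    for h in(3,-3):
        c=R@(piv+55*n[0]+h*n[1])+t; s=c[:2]/c[2]; s=s*(1+p["k1"]*(s@s)); uv=K[:2,:2]@s+K[:2,2]
        out+=list(((uv-[180,100])*3).round(0))
    print(th,out)
E
```

```text
40 [np.float64(277.0), np.float64(267.0), np.float64(277.0), np.float64(275.0)]
45 [np.float64(277.0), np.float64(261.0), np.float64(277.0), np.float64(269.0)]
50 [np.float64(277.0), np.float64(255.0), np.float64(277.0), np.float64(263.0)]
55 [np.float64(277.0), np.float64(248.0), np.float64(277.0), np.float64(256.0)]
60 [np.float64(277.0), np.float64(242.0), np.float64(277.0), np.float64(250.0)]
65 [np.float64(277.0), np.float64(235.0), np.float64(277.0), np.float64(243.0)]
```

The visible edge (rows 239–249) corresponds to about 61°, so I retract straight up.

>>> apply_moves(
  delta_pos=[
    [0, 0, 0.05],
    [0, 0, 0.15],
    [0, 0, 0.35],
    [0, 0, 0.6],
    [0, 0, 0.85],
    [0, 0, 1],
    [0, 0, 1],
  ],
  rot=[
    [0, 0, 0],
    [0, 0, 0],
    [0, 0, 0],
    [0, 0, 0],
    [0, 0, 0],
    [0, 0, 0],
    [0, 0, 0],
  ],
  hand=[0, 0, 0, 0, 0, 0, 0],
)

```text
time_s: 7.05
ee_pos: [501.1, -22.9, 179.4]
ee_rot: [179.9, -0.6, 4.7]
force: [0.3, 0.1, -0.3]
gripper_width: 0.2
gripper_force: 0.0
```

>>> apply_moves(
  delta_pos=[
    [-0.2, -0.2, 0.2],
    [-0.4, -0.5, 0.4],
    [-0.6, -0.8, 0.4],
    [-0.8, -1, 0.4],
    [-0.8, -1, 0.4],
    [-0.8, -1, 0.4],
  ],
  rot=[
    [0, 0, 0],
    [0, 0, 0],
    [0, 0, 0],
    [0, 0, 0],
    [0, 0, 0],
    [0, 0, 0],
  ],
  hand=[0, 0, 0, 0, 0, 0],
)

```text
time_s: 7.55
ee_pos: [400.6, -143.9, 222.3]
ee_rot: [-180.0, -0.0, 4.5]
force: [0.6, 0.4, -0.4]
gripper_width: 0.7
gripper_force: 0.0
```

```bash
python3 - <<'E'
from h import *
p=viewer.grab_frame("scene"); cv2.imwrite("pics/s4.png",cv2.resize(p["pixels"][100:290,100:400,::-1],None,fx=2.6,fy=2.6))
E
```

```text
(no output)
```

View pics/s4.png

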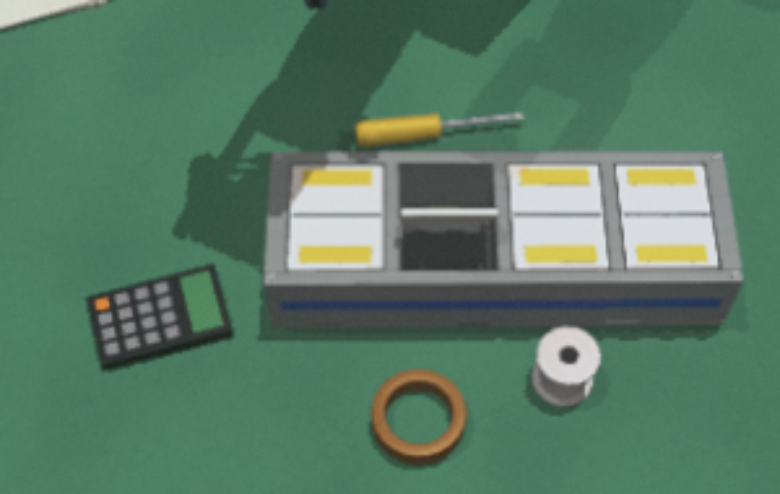

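Cover c is still standing open (edge at row 212), nothing around the box has moved, and the hand is clear.

```bash
python3 -c "
from workcell import env
print(env.job_done())"
```

```text
the job is handed in; nothing more can be done
None
```

Cover c was the unlatched one: I pushed its robot-side end down until it stood about 61° open by the camera, took the hand away, left the surrounding items untouched, and handed in the job at about 8 s; before that, cover d held at about 15 N (latched), and a and b weren't pressed.

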